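# Lock the dosing funnel under the dispenser and slide the jar beneath it

### The arm

A 6-joint arm with a two-finger parallel gripper is mounted at the origin on the work surface. World frame = base frame: x ahead of the robot, y to its left, z up, the work surface at z = 0. Lengths are in m, angles in rad, forces in N, time in s.
With the tool pointing down it reaches from about 0.425 to 0.95 m from the base axis. Payload 14.7 kg.
Tool frame: the origin (TCP) lies at the very end of the fingers, on their centre line; the grasp point (between the pads) lies behind it (bot.hold_point_z is the z of the grasp point in the tool frame, in m); z points along the fingers, y is the direction in which the jaws open and shut (so a half turn about z gives the same grasp; the last joint's range is limited). The gripper opens to 85 mm and grips with 20 to 120 N. Pads are 22 mm wide; open, the fingers measure 114 mm over their backs; the gripper's body (76 mm by 85 mm) begins 54 mm behind the grasp point. The pads swing forward as they close: fully open they stand 13 mm farther back than shut.
Start: joints at [-1.267, 0.48, 1.596, -0, 1.065, -0.047], TCP at [0.223, -0.61, 0.231] pointing down, gripper open.
Joint ranges: [-2.75, 2.75], [-0.82, 2.05], [0.23, 2.67], [-1.56, 4.7], [0.09, 2.69], [-2.92, 2.92]. Speed limits (rad/s): [1.89, 1.89, 2.39, 3.01, 3.01, 3.01].

### API

Orientations are given as a unit quaternion [x, y, z, w].
In Python, from rig import status, imaging, ticket, bot gives the robot as it stands.
- The arm moves only by the shell command python3 -m inch 'ROWS'. ROWS is text: rows parted by semicolons, each of 7 numbers parted by spaces: the turn, a rotation vector about the world's x, y, z in degrees, then the shift along the world's x, y, z in mm, then the opening, from 0 (shut) to 1 (fully open). A call has 1 to 10 rows; each row is the pose to reach, as a shift and turn from the pose measured when the call began; what a row does not reach only later rows make up. A row lasts 1/10 s, in which the tool goes at most 50 mm and 8.59 degrees, less where a joint would pass 70% of its speed; a pose out of reach is approached as far as the arm can. A call with a gripper value outside its range is refused whole. The fingers move at their own pace and stop on an object; the grip force is fixed at half the most. Time passes only in rows, so rows that repeat a pose let the fingers close. It gives the time, the measured TCP pose, the force and the opening at its end, in the units of the state.
- status.get_state(): the state, without advancing time (a new reading comes with each control period).
- imaging.snapshot(name): name is "side" or "top"; returns a dict with "pixels" (384x512x3 uint8, red, green, blue), "range_z" (384x512 float32, m along the optical axis (not along the pixel's ray), 0 where there is no reading), "mtx" (3x3 intrinsics, pixels), "R" (3x3) and "t" (3): a world point X has camera coordinates R X + t. Camera axes: x right, y down, z forward; pixel columns grow to the right and rows downward; lengths in m; the calibration is good to about 2 mm. A picture is of the moment at which its call begins.
- ticket.hand_in(): hands the job in, once; it reports no verdict.
The state is a dict: "clock": time; "qpos": joint angles; "joint_velocities": joint speeds; "tau": joint torques, N m; "tool_pos": TCP position; "tcp_rot": TCP orientation; "force": force on the tool from outside, world axes, zero at the start; "moment": the same for the moment, N m; "width": finger opening in m.
Only numpy, scipy, OpenCV 4.12 (cv2) and the standard library are available. Lean on these libraries where they do the work, as an engineer would, in place of code of your own. Each camera call takes 0.05 s, during which the arm holds its last target. There are 200 camera calls.

### The job

Fit the aluminium funnel up into the dispenser's collar from below with its handle at the red mark, and twist it by the handle anticlockwise seen from above until the lugs are fully home at the stop and the handle is at the green mark, pointing straight out of the front. Then slide the frosted jar on its carriage so that its mouth is centred under the funnel, and let go. Leave the honey dipper, brush and pegs where they are.

Things in the scene. Friction and masses are not known exactly. Their poses are not given: they have to be found in the camera images.
- handle (a point): Gripping spot of the loose funnel's purple bar handle: centre of the bar, 120 mm from the funnel's axis, 30 mm above its foot. Bar 20 mm wide (y), 20 mm high, from 28 to 150 mm from the axis. Axes: x along the bar towards the funnel's axis, y across, z up. The funnel (about 0.18 kg) stands upright on the shelf; it balances about 15 mm from its axis, on the handle side.
- lugs (a point): Point on the funnel's axis level with its lugs' undersides, 54 mm above its foot; axes as handle. Open aluminium funnel 60 mm high, 60 mm across at the top, 48 at the foot. Three steel lugs at the rim 120 degrees apart, one right over the handle: 6 mm thick (top level with the rim), 16 mm wide (24 degrees), reaching 42 mm from the axis.
- collar (a point): Centre of the dispenser's fixed bayonet collar, level with the tops of its three ledges, 185 mm above the shelf. -x is the front (green mark), roughly towards the robot; z up. Collar 108 mm across, open below, bottom rim 6 mm below this point, ceiling 10 mm above it (4 mm play over seated lugs). Inner wall at radius 46 mm; ledges reach in to radius 34 mm and leave three gaps 44 degrees wide.
- red_mark (a point): Red entry mark on the collar's rim, 55 mm from its axis, 50 degrees clockwise (from above) of the front, level with collar, axes alike. With the handle pointing this way the lugs pass up through the gaps. Raise the lug undersides 1 to 3 mm above the ledges, then turn anticlockwise seen from above.
- green_mark (a point): Green lock mark on the collar's front, 55 mm from its axis, level with collar, axes alike. A rigid stop ends the turn when the handle points this way (50 degrees from the red mark); released, the lugs rest on the ledges. Above the collar: hopper 88 mm across from 20 to 92 mm over collar, and an arm back to a column 54 mm wide, 110 mm behind the axis.
- jar_mouth (a point): Centre of the open mouth of the frosted glass jar (80 mm across, mouth 64 mm inside, its flip-top lid tipped open to the rear), 112 mm above the shelf. The jar is fixed on the carriage. It is centred under the collar when it has no horizontal offset from collar.
- post (a point): Centre of the purple grip post of the carriage, 55 mm above the shelf: an upright bar 20 mm (collar's x) by 30 mm (collar's y), from 24 to 85 mm above the shelf. It stands 110 mm in front (-x of the collar frame) and 130 mm to the right (-y) of the jar's mouth. Same axes as collar.
- jar_slide (a joint): Travel of the carriage in m along the collar's +y axis: 0 at the right end, 0.15 with the jar centred under the collar, 0.19 at the left end. It stays where left and takes about 2 N to slide.
- dipper: Wooden honey dipper, 150 mm long, lying on the shelf; origin under its middle. Leave alone.
- brush: Grey silicone brush, 180 mm long, lying flat; origin under its middle. Leave alone.
- peg_a: Purple clothes peg, 78 mm long, lying on the shelf; origin under its middle. Leave alone.
- peg_b: The second purple clothes peg, alike. Leave alone.
Things that resemble listed ones, but are neither listed nor needed, are in the scene too. Of the things that look like the part that bears handle, the largest one is meant.

How it is judged:
On the way:
1. the funnel is up in the collar and twisted home at the stop, before the jar is moved under it (horizontal distance between lugs and collar below 0.006 m and z of lugs in the frame of collar between -0.004 and 0.007 m and x of handle in the frame of collar below -0.1 m and y of handle in the frame of collar between -0.02 and 0.02 m and angle between lugs's own z axis and vertical below 0.12 rad and value of joint jar_slide below 0.09 m), for 0.2 s.
At the end, for the whole second after the job is handed in: Funnel at rest in the collar: axes within 6 mm, lug undersides -4 to +7 mm from the ledge tops, tilt under 0.12 rad, handle spot within 20 mm of the front line. Jar mouth within 10 mm of centred under the collar, at rest (horizontal distance between lugs and collar below 0.006 m and z of lugs in the frame of collar between -0.004 and 0.007 m and x of handle in the frame of collar below -0.1 m and y of handle in the frame of collar between -0.02 and 0.02 m and angle between lugs's own z axis and vertical below 0.12 rad and horizontal distance between jar_mouth and collar below 0.01 m and velocity of joint jar_slide between -0.01 and 0.01 m/s and linear speed of funnel below 0.02 m/s); the robot touches nothing.
It fails at once if the dipper is shifted by more than 30 mm (distance of dipper from where it was at the start of the episode above 0.03 m).
It fails at once if the brush is shifted by more than 30 mm (distance of brush from where it was at the start of the episode above 0.03 m).
It fails at once if the peg_a is shifted by more than 30 mm (distance of peg_a from where it was at the start of the episode above 0.03 m).
It fails at once if the peg_b is shifted by more than 30 mm (distance of peg_b from where it was at the start of the episode above 0.03 m).
It also fails if it takes over 72 s, if anything falls off the work surface, if the arm or the gripper's body presses on something with over 40 N, if the wrist force passes 120 N, or if a joint passes its speed limit or range.

## Working session

There is one attempt and no reset: what is moved stays moved. The work goes in short steps, Python scripts to look and compute and a shell command to move; the robot and the scene stay as the last step left them, time stands still between calls to the robot, and variables do not carry over. Pictures are saved under pics/ and viewed, about 8 in all and at most 12, crops included, and the job is handed in when it is done.

```bash
ls; mkdir -p pics; cat > h.py <<'E'
import numpy as np, cv2
from rig import status, imaging, bot
def snap(n,f):
    s=imaging.snapshot(n); np.savez('pics/'+f+'.npz',**s); cv2.imwrite('pics/'+f+'.png',cv2.resize(s['pixels'][:,:,::-1],(800,600),interpolation=cv2.INTER_CUBIC)); return s
def load(f): return dict(np.load('pics/'+f+'.npz'))
def w(s,u,v,z=None):
    "world point from native pixel; z=plane height or None=depth"
    K=s['mtx'];r=np.linalg.solve(K,[u,v,1.]);C=-s['R'].T@s['t'];d=s['R'].T@r
    if z is None: return C+d*s['range_z'][int(round(v)),int(round(u))]
    return C+d*(z-C[2])/d[2]
def proj(s,X):
    p=s['mtx']@(s['R']@np.array(X)+s['t']); return p[:2]/p[2]
E
python3 - <<'E'
from h import *
for n in('side','top'):
    s=snap(n,n+'0'); print(n,-s['R'].T@s['t'],s['R'][2],s['mtx'][0])
print(status.get_state(),bot.hold_point_z)
E
```

```text
pics
side [0.03685078 0.64124042 0.84326297] [ 0.49009198 -0.58791409 -0.64355798] [375.94617446   0.         255.95923919]
top [ 2.51477276e-01 -1.44260600e-03  1.76722090e+00] [ 0.1758614   0.00716799 -0.98438884] [458.5808293    0.         262.16687652]
{'clock': 0.1, 'qpos': array([-1.26660691e+00,  4.80749578e-01,  1.59680343e+00, -1.66517690e-05,
        1.06510603e+00, -4.66299416e-02]), 'joint_velocities': array([ 0.00103437, -0.00025616, -0.0017198 , -0.0001591 ,  0.00103822,
        0.00098547]), 'tau': array([ 1.28360411e-03, -9.52257514e+01, -4.31043756e+01, -2.42332935e-04,
        5.21657872e-03, -1.31658797e-05]), 'tool_pos': array([ 0.22327043, -0.61006134,  0.23075202]), 'tcp_rot': array([ 9.84654283e-01,  1.74515494e-01, -7.56963154e-05, -5.27843630e-04]), 'force': array([-0.02705897, -0.32560788,  0.10621021]), 'moment': array([-0.05209318, -0.03595398,  0.00633835]), 'width': 0.08537230309887334} -0.0187
```

View pics/side0.png

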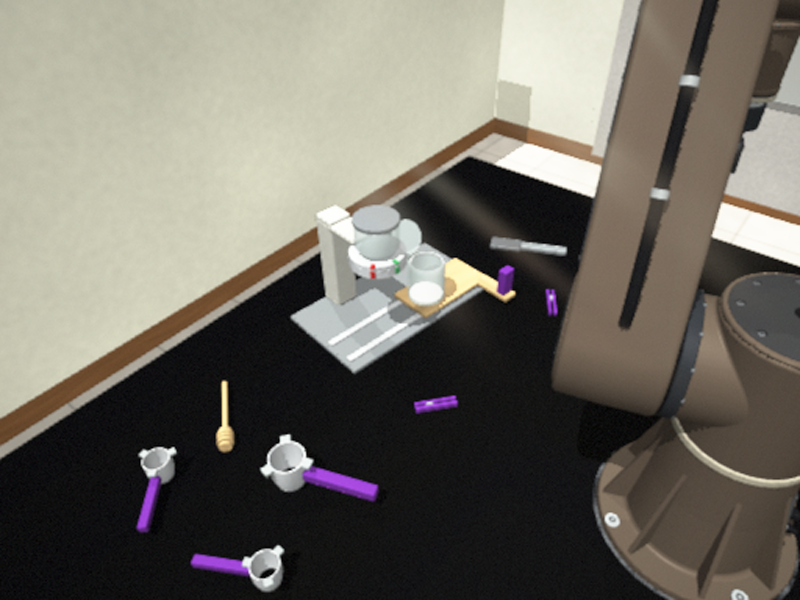

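View pics/top0.png

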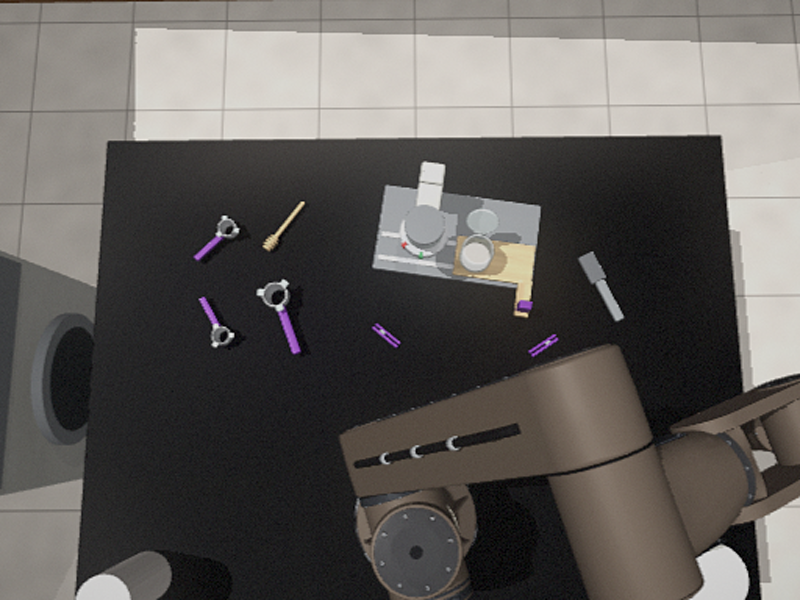

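The largest funnel is at side (288,466) and top (274,294). The two smaller lookalikes are at side (157,462) and (265,570). The collar has its red mark at top (404,245) and its green mark at (421,255). The jar is at (477,250) and the post at (525,306). I'll enlarge the funnel and the dispenser.

```bash
python3 - <<'E'
from h import *
a=load('side0')['pixels'][:,:,::-1]; b=load('top0')['pixels'][:,:,::-1]
c=[a[265:340,150:250],a[125:225,180:335],b[170:235,150:215],b[100:210,230:350]]
def R(i): return cv2.resize(i,(400,300),interpolation=cv2.INTER_CUBIC)
cr=[a[265:340,150:250],a[125:236,185:333],b[170:230,145:225],b[100:205,230:370]]
cv2.imwrite('pics/c1.png',np.vstack([np.hstack([R(cr[0]),R(cr[1])]),np.hstack([R(cr[2]),R(cr[3])])]))
for n in('side0','top0'):
    s=load(n);p=s['pixels'].astype(int)
    m=((p[:,:,0]-p[:,:,1]>40)&(p[:,:,2]-p[:,:,1]>60)).astype(np.uint8)
    k,l,st,ce=cv2.connectedComponentsWithStats(m)
    for i in range(1,k):
        if st[i,4]<15: continue
        v,u=np.where(l==i); X=np.array([w(s,x,y) for x,y in zip(u,v)])
        print(n,ce[i].round(1),st[i,4],'med',np.median(X,0).round(4),'zmax',np.percentile(X[:,2],[10,90]).round(3))
E
```

```text
side0 [322.9 178.1] 139 med [ 0.4919 -0.2527  0.0654] zmax [0.036 0.085]
side0 [352.6 193.1] 87 med [ 0.4017 -0.3083  0.0105] zmax [-0.     0.013]
side0 [278.7 258. ] 181 med [0.431  0.0725 0.0102] zmax [0.004 0.013]
side0 [218.  308.8] 501 med [0.4405 0.309  0.0389] zmax [0.027 0.041]
side0 [ 94.3 322.4] 228 med [0.6517 0.5177 0.029 ] zmax [0.025 0.031]
side0 [139.7 360.6] 295 med [0.4922 0.5069 0.0291] zmax [0.022 0.031]
top0 [132.2 158.3] 75 med [0.6559 0.5178 0.0292] zmax [0.021 0.034]
top0 [133.1 198.4] 78 med [0.4988 0.5071 0.0281] zmax [0.008 0.034]
top0 [335.8 194.4] 40 med [ 0.4987 -0.2619  0.083 ] zmax [0.078 0.088]
top0 [184.6 211.9] 159 med [0.4421 0.3066 0.0393] zmax [0.009 0.045]
top0 [247.2 214.5] 69 med [0.432  0.0668 0.0113] zmax [0.003 0.016]
top0 [347.1 220.5] 73 med [ 0.4053 -0.3114  0.0118] zmax [0.002 0.017]
```

View pics/c1.png

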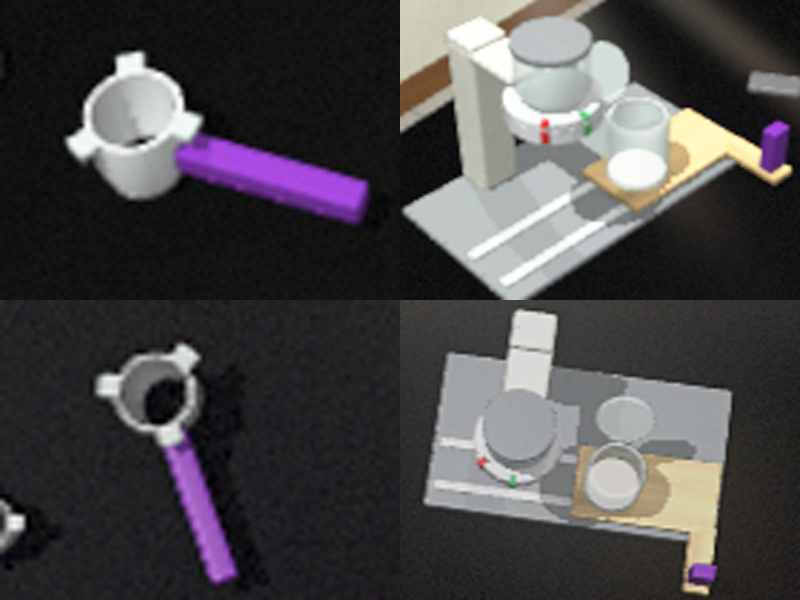

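The crop confirms the large funnel: its rim centre is at crop (135,115), with one lug over the purple bar. The red mark is at (545,130) and the green at (587,122) in the side crop. Next I'll fit the poses.

```bash
cat > fit.py <<'E'
from h import *
from scipy.optimize import least_squares
def cloud(s,u0,u1,v0,v1):
    V,U=np.mgrid[v0:v1,u0:u1];V=V.ravel();U=U.ravel();d=s['range_z'][V,U]
    X=((np.linalg.inv(s['mtx'])@np.vstack([U,V,np.ones_like(U)]))*d).T-s['t']
    return X@s['R'],s['pixels'][V,U].astype(int)
if __name__=='__main__':
  for n,bf,bd in(('side0',(150,250,265,340),(180,345,125,240)),('top0',(150,225,170,232),(230,350,95,210))):
    s=load(n);X,p=cloud(s,*bf)
    pu=(p[:,0]-p[:,1]>40)&(p[:,2]-p[:,1]>60)
    P=X[pu&(X[:,2]>.034)&(X[:,2]<.047)]
    c=P[:,:2].mean(0);d=np.linalg.svd(P[:,:2]-c)[2][0]; d*=np.sign(d[0]) ; t=(P[:,:2]-c)@d
    print(n,'bar',c,'ang',np.degrees(np.arctan2(d[1],d[0])),t.min(),t.max(),'far end',c+d*t.min(),'axis by end',c+d*(t.min()+.150),'z',np.median(P[:,2]))
    Q=X[~pu&(X[:,2]>.053)&(X[:,2]<.067)]
    b=p[~pu&(X[:,2]>.053)&(X[:,2]<.067)].min(1)>120;Q=Q[b];
    print('  rim n',len(Q),'z',np.median(Q[:,2]),'fit',least_squares(lambda q:np.hypot(*(Q[:,:2]-q[:2]).T)-q[2],[*c+d*.09,.03],loss='soft_l1',f_scale=.003).x)
    X,p=cloud(s,*bd)
    H=X[(X[:,2]>.268)&(X[:,2]<.288)&(np.hypot(X[:,0]-.68,X[:,1])<.2)]
    (cx,cy),r=cv2.minEnclosingCircle((H[:,:2]*1000).astype(np.float32)); print('  hop',len(H),H[:,:2].mean(0),cx,cy,r,'z',np.median(H[:,2]))
    R=X[(p[:,0]-p[:,1]>70)&(p[:,0]-p[:,2]>70)&(X[:,2]>.15)];G=X[(p[:,1]-p[:,0]>50)&(p[:,1]-p[:,2]>30)&(X[:,2]>.15)]
    print('  red',len(R),R.mean(0) if len(R) else '',' green',len(G),G.mean(0) if len(G) else '')
    B=X[(p.min(1)>60)&(abs(X[:,2]-np.median(X[(X[:,2]<.03)&(p.min(1)>60)][:,2]))<.006)]
    print('  base',cv2.minAreaRect((B[:,:2]*1000).astype(np.float32)),np.median(B[:,2]))
E
python3 fit.py
```

```text
side0 bar [0.44176416 0.30763735] ang 21.385559193095048 -0.0563292576892209 0.06265896792566233 far end [0.3893133  0.28709733] axis by end [0.52898546 0.34179364] z 0.03978759524486944
  rim n 239 z 0.05935819832848084 fit [0.52924516 0.33961468 0.03042623]
  hop 475 [ 0.64036155 -0.01670841] 644.2359008789062 -20.372997283935547 44.45989227294922 z 0.2767089075770796
  red 21 [0.61572984 0.0244542  0.1956193 ]  green 13 [ 0.5916233  -0.01363279  0.19920767]
  base ((705.1966552734375, -210.96139526367188), (605.93310546875, 417.9527282714844), 77.46244812011719) 0.010364666700493356
top0 bar [0.44243545 0.30430303] ang 21.013226969955394 -0.05382243057462078 0.054298133013593534 far end [0.39219234 0.28500319] axis by end [0.53221699 0.33879071] z 0.03998131380354513
  rim n 76 z 0.05993103118102955 fit [0.5311521  0.33754897 0.03080624]
  hop 518 [ 0.64432365 -0.02262145] 645.6104125976562 -23.00750160217285 44.1572265625 z 0.27697036828558197
  red 7 [0.61710297 0.02389222 0.20235195]  green 6 [ 0.59334446 -0.01319297  0.20460852]
  base ((700.2134399414062, -99.06793212890625), (464.4293212890625, 444.03900146484375), 3.746870279312134) 0.01030284038889584
```

```bash
python3 - <<'E'
from h import *
s=load('top0')
f=lambda x,y:w(s,230+(x-400)/2.857-.3,100+(y-300)/2.857-.3,.0103)
A,B,C=f(450,353),f(425,503),f(732,392)
for d in(A-B,A-C): print(np.degrees(np.arctan2(d[1],d[0])))
s=load('side0')
g=lambda x,y:w(s,185+(x-400)*.37-.3,125+y*.37-.3,.0103)
for a,b in(((470,258),(590,190)),((505,285),(633,205)),((403,210),(500,297))):
  d=g(*a)-g(*b);print(np.degrees(np.arctan2(d[1],d[0])))
# post, jar rim
from fit import cloud
for n,bd in(('side0',(300,345,155,205)),('top0',(320,350,180,210))):
    s=load(n);X,p=cloud(s,*bd); m=(p[:,0]-p[:,1]>30)&(p[:,2]-p[:,1]>40)&(abs(X[:,2]-.085)<.005);print(n,'post',m.sum(),X[m].mean(0))
for n,bd in(('side0',(250,300,150,205)),('top0',(280,330,140,185))):
    s=load(n);X,p=cloud(s,*bd); m=abs(X[:,2]-.112)<.006;print(n,'jar',m.sum(),cv2.minEnclosingCircle((X[m][:,:2]*1000).astype(np.float32)))
E
```

```text
-9.215357908670006
81.22543441921967
79.44620313087024
80.96666782529803
-9.589872421993263
side0 post 37 [ 0.49541993 -0.26019235  0.08418519]
top0 post 32 [ 0.49669125 -0.26182898  0.08415165]
side0 jar 134 ((630.236328125, -148.60458374023438), 43.978294372558594)
top0 jar 90 ((628.1181640625, -152.1053924560547), 41.45519256591797)
```

Estimates, averaged over both cameras:
- **Funnel:** axis at (0.530, 0.339), handle direction 201.2°.
- **Collar:** axis at (0.645, -0.022), front direction 171°, red mark direction 121°.
- **Carriage:** slide at about 0.02.

I'll swing over to the funnel now, with a half-turned tool so that the last joint keeps its range.

```bash
python3 -m inch '0 0 8 43 39 10 1;0 0 16 82 82 20 1;0 0 24 115 127 30 1;0 0 32 143 173 40 1;0 0 40 166 221 50 1;0 0 48 191 263 60 1;0 0 56 211 306 70 1;0 0 64 227 350 80 1;0 0 72 248 390 90 1;0 0 80 266 432 100 1'
```

```text
clock: 1.1
tool_pos: [0.4808, -0.1958, 0.3264]
tcp_rot: [0.64, 0.768, -0.0, -0.0]
force: [0.2, -0.2, 0.1]
width: 0.0851
```

```bash
python3 -m inch '0 0 8 16 44 0 1;0 0 16 28 88 0 1;0 0 24 35 133 0 1;0 0 32 39 178 0 1;0 0 40 38 223 0 1;0 0 48 34 268 0 1;0 0 56 26 313 0 1;0 0 64 14 357 0 1;0 0 72 -2 399 0 1;0 0 80 -22 440 0 1'
```

```text
clock: 2.1
tool_pos: [0.4581, 0.2459, 0.3261]
tcp_rot: [-0.007, 1.0, -0.001, -0.0]
force: [1.6, 0.2, 0.7]
width: 0.0855
```

```bash
python3 -m inch '0 0 8 -20 25 -40 1;0 0 16 -40 49 -80 1;0 0 20.4 -40 49 -130 1;0 0 20.4 -40 49 -180 1;0 0 20.4 -40 49 -220 1;0 0 20.4 -40 49 -250 1;0 0 20.4 -40 49 -260 1;0 0 20.4 -40 49 -260 1' && python3 - <<'E'
from h import *
s=snap('side','s1'); b=s['pixels'][220:370,130:330,::-1]; cv2.imwrite('pics/s1c.png',cv2.resize(b,(800,600),interpolation=cv2.INTER_CUBIC))
st=status.get_state();print(st['qpos'],st['tool_pos'])
for d in(0,): print(proj(s,st['tool_pos']))
E
```

```text
clock: 2.9
tool_pos: [0.4174, 0.2945, 0.0652]
tcp_rot: [-0.184, 0.983, -0.001, -0.001]
force: [-0.0, -0.6, 0.7]
width: 0.0855
[ 0.55585365  0.53124498  2.0499736  -0.00223731  0.5613679  -1.38211448] [0.41821086 0.29493668 0.06645225]
[228.14878264 302.85432264]
```

View pics/s1c.png

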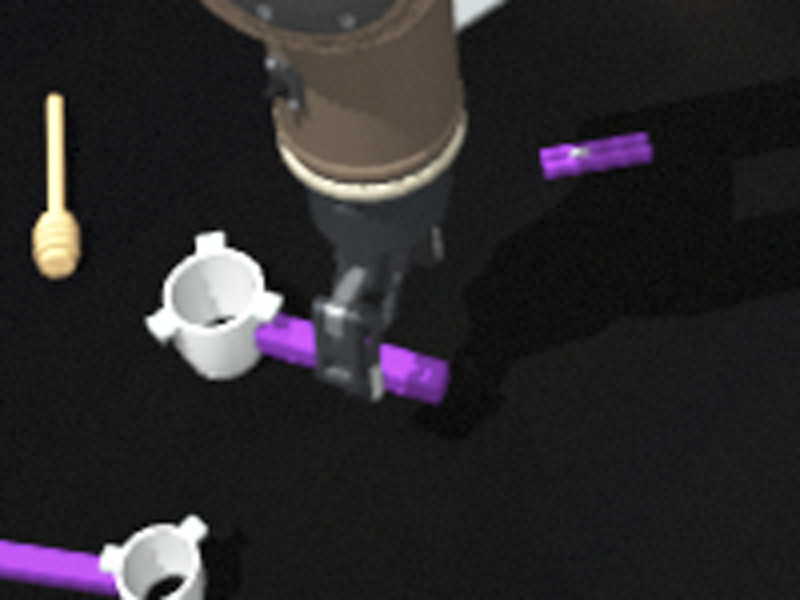

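The open jaws straddle the bar: the near finger is at crop (345,345), in front of the bar, and everything lines up. The TCP is at z = 66 mm, so I'll go down 52 mm and close.

```bash
python3 -m inch '0 0 0.1 0 0 -40 1;0 0 0.1 0 0 -52 1;0 0 0.1 0 0 -52 1;0 0 0.1 0 0 -52 0;0 0 0.1 0 0 -52 0;0 0 0.1 0 0 -52 0;0 0 0.1 0 0 -52 0;0 0 0.1 0 0 -52 0;0 0 0.1 0 0 -52 0;0 0 0.1 0 0 -52 0' && python3 -m inch '0 0 0 0 0 0 0;0 0 0 0 0 0 0;0 0 0 0 0 0 0'
```

```text
clock: 3.95
tool_pos: [0.4183, 0.295, 0.0146]
tcp_rot: [-0.184, 0.983, -0.001, -0.0]
force: [0.2, -1.1, 2.6]
width: 0.019
clock: 4.25
tool_pos: [0.4184, 0.295, 0.0146]
tcp_rot: [-0.184, 0.983, -0.001, -0.0]
force: [-0.5, -0.6, 3.6]
width: 0.0186
```

```bash
python3 -m inch '0 0 0 0 0 30 0;0 0 0 0 0 60 0;0 0 0 0 0 90 0;0 0 -8 10 -20 90 0;0 0 -16 25 -45 90 0;0 0 -24 45 -75 90 0;0 0 -32 65 -105 90 0;0 0 -40 85 -130 90 0;0 0 -48 105 -155 90 0;0 0 -56 120 -175 90 0' && python3 -m inch '0 0 -8 15 -15 0 0;0 0 -16 30 -30 0 0;0 0 -24 40 -38 0 0;0 0 -24 40 -38 0 0;0 0 -24 40 -38 0 0' && python3 - <<'E'
from h import *
s=snap('side','s2'); t=snap('top','t2');c=[s['pixels'][110:260,160:360,::-1],t['pixels'][95:245,180:380,::-1]]
cv2.imwrite('pics/s2c.png',np.hstack([cv2.resize(x,(400,300),interpolation=cv2.INTER_CUBIC) for x in c]))
st=status.get_state();print(st['qpos'],st['tool_pos'],st['tcp_rot'],st['force'])
E
```

```text
clock: 5.25
tool_pos: [0.5391, 0.1184, 0.1042]
tcp_rot: [0.302, 0.953, -0.001, -0.001]
force: [0.2, 0.5, -2.7]
width: 0.0192
clock: 5.75
tool_pos: [0.5784, 0.0804, 0.1038]
tcp_rot: [0.492, 0.871, -0.001, -0.001]
force: [0.1, -0.2, -3.0]
width: 0.0185
[ 8.69754635e-02  5.46266677e-01  1.86082584e+00  1.46712321e-04
  7.37491913e-01 -4.55195388e-01] [0.57817579 0.08086607 0.10396263] [ 4.91983397e-01  8.70603295e-01 -8.05622541e-04 -1.26137838e-03] [ 0.83578434  0.06856965 -2.35341876]
```

View pics/s2c.png

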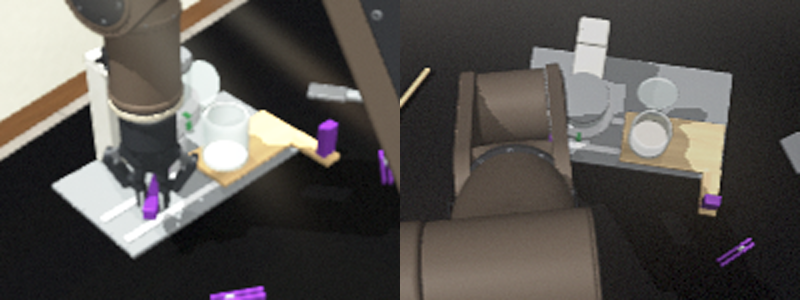

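The gripper hides the funnel in both views, and only the bar's end shows, at crop (150,205). I'll check that bar end against the tool pose to see each camera's offset.

```bash
python3 - <<'E'
from h import *
from fit import cloud
from scipy.spatial.transform import Rotation as Ro
s=load('s2');X,p=cloud(s,210,250,190,225);m=(p[:,0]-p[:,1]>40)&(p[:,2]-p[:,1]>60)
tp=np.array([.5782,.0809,.104]);x=Ro.from_quat([.49198,.8706,-.0008,-.00126]).as_matrix()[:,0];print(np.degrees(np.arctan2(x[1],x[0])),x)
X=X[m]-tp; y=np.array([-x[1],x[0],0]);L=np.c_[X@x,X@y,X[:,2]]
for lo,hi in((.01,.015),(.015,.02),(.02,.0235),(.0235,.03)):
    k=(L[:,2]>lo)&(L[:,2]<hi);print(lo,k.sum(),L[k].min(0).round(4),L[k].max(0).round(4),L[k].mean(0).round(4))
top=L[L[:,2]>.0225];print(np.median(top,0),np.polyfit(top[:,0],top[:,1],1))
print(np.percentile(L[:,0],[2,50,98]))
E
```

```text
121.05791836738366 [-0.51590378  0.85664538  0.00140676]
0.01 9 [ 0.0168 -0.0066  0.0106] [0.031  0.0089 0.0144] [0.0271 0.0022 0.0124]
0.015 8 [ 0.0168 -0.0059  0.0153] [0.033  0.0085 0.0188] [0.0287 0.0018 0.0173]
0.02 26 [-0.0229 -0.0077  0.0203] [0.0321 0.0076 0.0235] [0.0129 0.0004 0.0223]
0.0235 60 [-0.0346 -0.0086  0.0235] [0.033  0.009  0.0271] [ 0.0036 -0.0008  0.0249]
[ 0.0080181  -0.00054759  0.02446144] [ 0.22409366 -0.0012537 ]
[-0.02816155  0.01640265  0.0328173 ]
```

The bar sits true in the jaws. The side camera's offset comes out at about half the difference between the two cameras, so averaging them was right. The needed shift is +5 mm in x, then up about 43.5 mm.

```bash
python3 -m inch '0 0 0 5 0 5 0;0 0 0 5 0 15 0;0 0 0 5 0 24 0;0 0 0 5 0 24 0;0 0 0 5 0 24 0'; python3 -c "
from rig import status;s=status.get_state();print(s['tool_pos'],s['tcp_rot'],s['force'],s['moment'])"
```

```text
clock: 6.35
tool_pos: [0.5833, 0.081, 0.1285]
tcp_rot: [0.492, 0.871, -0.001, -0.001]
force: [0.3, -0.0, -1.8]
width: 0.0189
[0.58334518 0.0809815  0.1285267 ] [ 4.91859432e-01  8.70674036e-01 -5.28565726e-04 -8.61570375e-04] [ 0.27855272 -0.02684071 -1.81079128] [0.25698572 0.12808668 0.01462627]
```

```bash
python3 -m inch '0 0 0 0 0 4 0;0 0 0 0 0 8 0;0 0 0 0 0 10 0;0 0 0 0 0 10 0'; python3 -m inch '0 0 0 0 0 3 0;0 0 0 0 0 6 0;0 0 0 0 0 9 0;0 0 0 0 0 9.5 0;0 0 0 0 0 9.5 0;0 0 0 0 0 9.5 0'; python3 -c "
from rig import status;s=status.get_state();print(s['tool_pos'],s['tcp_rot'],s['force'],s['moment'])"
```

```text
clock: 6.75
tool_pos: [0.5835, 0.081, 0.1389]
tcp_rot: [0.492, 0.871, -0.0, -0.001]
force: [0.5, -0.2, -2.5]
width: 0.0193
clock: 7.35
tool_pos: [0.5835, 0.081, 0.1483]
tcp_rot: [0.492, 0.871, -0.0, -0.001]
force: [-0.0, 0.5, -2.2]
width: 0.0194
[0.58346873 0.08098381 0.14830246] [ 4.91851752e-01  8.70678574e-01 -4.19758594e-04 -7.05692259e-04] [-0.03146538  0.52147809 -2.20727152] [0.21002889 0.1298542  0.04695311]
```

```bash
python3 -m inch '0 0 2.5 -4.5 -3 0 0;0 0 5 -9 -6 0 0;0 0 10 -17 -12 0 0;0 0 15 -25 -19.5 0 0;0 0 20 -32 -27 0 0;0 0 20 -32 -27 0 0'; python3 -c "
from rig import status;s=status.get_state();print(s['tool_pos'],s['tcp_rot'],s['force'],s['moment'])"
```

```text
clock: 7.95
tool_pos: [0.5506, 0.0534, 0.1482]
tcp_rot: [0.333, 0.943, -0.001, -0.001]
force: [0.8, 0.3, -1.4]
width: 0.019
[0.55063446 0.05340284 0.14821485] [ 3.32636480e-01  9.43054335e-01 -7.38147855e-04 -9.74148351e-04] [ 0.81282742  0.25361768 -1.39650609] [ 0.11582293  0.20696285 -0.02385345]
```

```bash
python3 -m inch '0 0 5 -5 -8.5 0 0;0 0 10 -10.5 -17.5 0 0;0 0 15 -15.5 -27 0 0;0 0 20 -19 -36.5 0 0;0 0 25 -22 -46.5 0 0;0 0 28 -23.5 -53 0 0;0 0 28 -23.5 -53 0 0'; python3 -c "
from rig import status;s=status.get_state();print(s['tool_pos'],s['tcp_rot'],s['force'],s['moment'])"
```

```text
clock: 8.65
tool_pos: [0.5274, 0.0, 0.1482]
tcp_rot: [0.096, 0.995, -0.001, -0.001]
force: [-0.2, -0.5, -2.4]
width: 0.0187
[5.27378991e-01 3.02116681e-05 1.48222703e-01] [ 9.57479838e-02  9.95404853e-01 -9.85002312e-04 -7.29509788e-04] [-0.20904161 -0.53742981 -2.40334443] [0.12701487 0.23728193 0.03597477]
```

```bash
python3 -m inch '0 0 1 -0.5 -2 0 0;0 0 2 -1 -3.5 0 0;0 0 3 -1.2 -5.5 0 0;0 0 3.5 -1.3 -6.5 0 0;0 0 3.5 -1.3 -6.5 0 0'; python3 -c "
from rig import status;s=status.get_state();print(s['tool_pos'],s['tcp_rot'],s['force'],s['moment'])"
```

```text
clock: 9.15
tool_pos: [0.5261, -0.0064, 0.1482]
tcp_rot: [0.065, 0.998, -0.001, -0.001]
force: [-1.1, 3.0, -1.2]
width: 0.019
[ 0.52606254 -0.00637334  0.14821232] [ 6.54266926e-02  9.97856719e-01 -8.92930786e-04 -7.19954244e-04] [-1.09222362  3.03673765 -1.23008362] [ 0.28916371  0.18717977 -0.28647589]
```

```bash
python3 -m inch '0 0 1 -0.2 -2 0 0;0 0 1.5 -0.3 -3 0 0;0 0 1.5 -0.3 -3 0 0'; python3 - <<'E'
from h import *
st=status.get_state();print(st['tool_pos'],st['tcp_rot'],st['force'],st['moment'])
s=snap('side','s3'); t=snap('top','t3');c=[s['pixels'][110:260,160:360,::-1],t['pixels'][95:245,180:380,::-1]]
cv2.imwrite('pics/s3c.png',np.hstack([cv2.resize(x,(400,300),interpolation=cv2.INTER_CUBIC) for x in c]))
E
```

```text
clock: 9.45
tool_pos: [0.5257, -0.0086, 0.1482]
tcp_rot: [0.053, 0.999, -0.0, -0.001]
force: [0.1, 10.8, -2.5]
width: 0.0188
[ 0.52574859 -0.00860615  0.14818907] [ 5.25529724e-02  9.98617820e-01 -2.61288450e-04 -7.52081437e-04] [ 0.07048636 10.78317684 -2.50352829] [ 1.55315111  0.09349704 -0.8759496 ]
```

View pics/s3c.png

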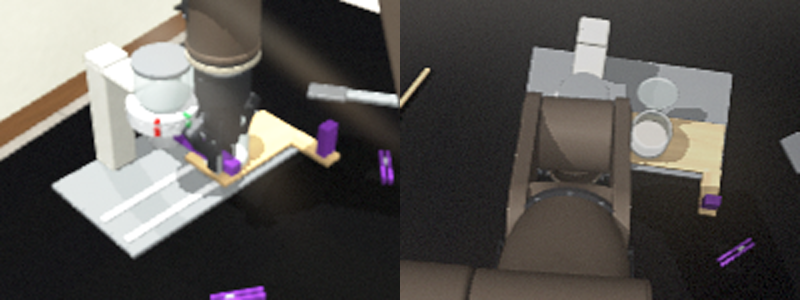

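The stop is reached: 10.8 N side force, with the handle running straight out from the green mark at side crop (188,118). I'll relax, lower the lugs onto the ledges and open.

```bash
python3 -m inch '0 0 -1 0.2 2 0 0;0 0 -1 0.2 2 -1 0;0 0 -1 0.2 2 -2 0;0 0 -1 0.2 2 -2.5 0;0 0 -1 0.2 2 -2.5 0'; python3 -c "
from rig import status;s=status.get_state();print(s['tool_pos'],s['tcp_rot'],s['force'],s['moment'])"
```

```text
clock: 10.05
tool_pos: [0.5264, -0.0067, 0.1461]
tcp_rot: [0.061, 0.998, -0.0, -0.0]
force: [-1.8, 0.8, 7.1]
width: 0.0187
[ 0.52640152 -0.00666941  0.14607992] [ 6.13249477e-02  9.98117791e-01 -2.75376574e-04 -2.23718943e-04] [-1.772037    0.77120498  7.14157297] [ 0.03618026 -0.15303578 -0.68320858]
```

```bash
python3 -m inch '0 0 0 0 0 0.5 0;0 0 0 0 0 0.5 0.3;0 0 0 0 0 0.5 0.5;0 0 0 0 0 0.5 1;0 0 0 0 0 0.5 1;0 0 0 0 0 0.5 1;0 0 0 0 0 0.5 1;0 0 0 0 0 0.5 1' && python3 -m inch '0 0 0 -2 0 20 1;0 0 0 -5 0 50 1;0 0 0 -10 0 90 1;0 0 0 -10 -40 110 1;0 0 0 -10 -90 110 1;0 0 0 -10 -140 110 1;0 0 0 -10 -190 110 1;0 0 0 -10 -210 110 1;0 0 0 -10 -210 110 1' && python3 - <<'E'
from h import *
from fit import cloud
s=snap('side','s4'); t=snap('top','t4');c=[s['pixels'][110:260,160:360,::-1],t['pixels'][95:245,180:380,::-1]]
cv2.imwrite('pics/s4c.png',np.hstack([cv2.resize(x,(400,300),interpolation=cv2.INTER_CUBIC) for x in c]))
st=status.get_state();print(st['tool_pos'],st['tcp_rot'],st['force'])
for n,bd in((s,(180,300,150,250)),(t,(230,320,150,220))):
    X,p=cloud(n,*bd);P=X[(p[:,0]-p[:,1]>40)&(p[:,2]-p[:,1]>60)&(X[:,2]>.12)]
    if len(P)<10: continue
    Z=P[P[:,2]>np.percentile(P[:,2],60)-.006];c=Z[:,:2].mean(0);d=np.linalg.svd(Z[:,:2]-c)[2][0];tt=(Z[:,:2]-c)@d
    print(len(P),c,np.degrees(np.arctan2(d[1],d[0])),c+d*tt.min(),c+d*tt.max(),np.median(Z[:,2]),np.polyfit(tt,Z[:,2],1))
E
```

```text
clock: 10.85
tool_pos: [0.5264, -0.0067, 0.1466]
tcp_rot: [0.061, 0.998, -0.0, -0.0]
force: [-0.8, -0.1, 0.2]
width: 0.0854
clock: 11.75
tool_pos: [0.5163, -0.2196, 0.2564]
tcp_rot: [0.063, 0.998, -0.001, -0.0]
force: [-0.5, 0.8, 0.4]
width: 0.0856
[ 0.5161629  -0.21678445  0.25637431] [ 6.19247789e-02  9.98080741e-01 -1.00312501e-04 -3.81986911e-04] [ 0.00922565 -0.09451721 -0.42438491]
266 [0.53873546 0.0037741 ] 131.66474102593438 [ 0.57349294 -0.03528521] [3.66988096e-04 6.08774799e-01] 0.17057982414902084 [0.76390981 0.17737855]
131 [ 0.53821067 -0.00654847] 176.69391854859822 [ 0.59200276 -0.00965583] [0.25213694 0.0099769 ] 0.17162864010955875 [3.63914077 0.19902249]
```

View pics/s4c.png

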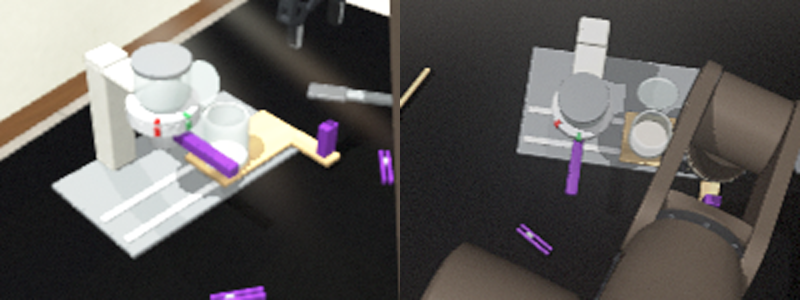

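The funnel holds by itself. The bar runs from side crop (180,138) to (235,168), and in the top view it points straight out from the green mark. I'll refit its angle while moving over the post.

```bash
python3 -m inch '0 0 -2 -20 -44 0 1;0 0 -2 -20 -44 -50 1;0 0 -2 -20 -44 -100 1;0 0 -2 -20 -44 -135 1;0 0 -2 -20 -44 -150 1;0 0 -2 -20 -44 -150 1' && python3 - <<'E'
from h import *
from fit import cloud
s=snap('side','s5')
cv2.imwrite('pics/s5c.png',cv2.resize(s['pixels'][110:230,180:380,::-1],(800,480),interpolation=cv2.INTER_CUBIC))
st=status.get_state();print(st['tool_pos'],st['tcp_rot'],st['qpos'])
for n,bd in((s,(180,300,150,250)),(load('t4'),(230,320,150,220))):
    X,p=cloud(n,*bd);P=X[(p[:,0]-p[:,1]>40)&(p[:,2]-p[:,1]>60)]
    Z=P[abs(P[:,2]-.171)<.006];c=Z[:,:2].mean(0);d=np.linalg.svd(Z[:,:2]-c)[2][0];d*=-np.sign(d[0]);tt=(Z[:,:2]-c)@d
    C=np.array([.645,-.022]);print(len(Z),c,np.degrees(np.arctan2(d[1],d[0])),np.degrees(np.arctan2(*(c-C)[::-1])),'end r',np.linalg.norm(c+d*tt.max()-C),np.polyfit(tt,Z[:,2],1))
E
```

```text
clock: 12.45
tool_pos: [0.495, -0.2587, 0.1043]
tcp_rot: [0.079, 0.997, 0.001, -0.002]
force: [-0.2, 0.2, 0.6]
width: 0.0854
[ 0.49585705 -0.25937358  0.10582541] [ 7.87021435e-02  9.96897201e-01  4.30959506e-04 -1.32546190e-03] [-5.35850602e-01  5.17000787e-01  1.91608653e+00 -6.07323845e-04
  7.11264620e-01 -1.94861892e+00]
182 [ 0.54442707 -0.00337271] 171.86623195652618 169.50705216070136 end r 0.15022955700970955 [-0.00355484  0.17010003]
113 [ 0.54281675 -0.0063809 ] 172.06102248085608 171.30938945491172 end r 0.14774852504149952 [-0.01815162  0.17089628]
```

View pics/s5c.png

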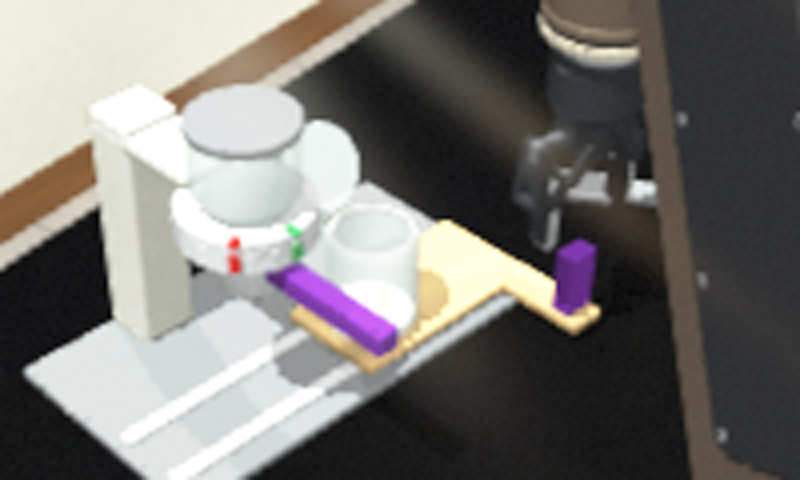

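The open fingers, at crop (545,245) and (640,190), straddle the post at (577,248). The funnel points at about 172°. I'll go down and grip.

```bash
python3 -m inch '0 0 0 0 -1 -20 1;0 0 0 0 -1 -45 1;0 0 0 0 -1 -63 1;0 0 0 0 -1 -63 1;0 0 0 0 -1 -63 0;0 0 0 0 -1 -63 0;0 0 0 0 -1 -63 0;0 0 0 0 -1 -63 0;0 0 0 0 -1 -63 0;0 0 0 0 -1 -63 0' && python3 -m inch '0 0 0 0 0 0 0;0 0 0 0 0 0 0'
```

```text
clock: 13.5
tool_pos: [0.4965, -0.2608, 0.0439]
tcp_rot: [0.079, 0.997, 0.0, -0.001]
force: [-1.2, 1.1, 12.7]
width: 0.0294
clock: 13.7
tool_pos: [0.4964, -0.2607, 0.044]
tcp_rot: [0.078, 0.997, 0.0, -0.001]
force: [0.7, 0.3, -2.2]
width: 0.0292
```

```bash
python3 -m inch '0 0 0 1.6 10 0 0;0 0 0 4 25 0 0;0 0 0 6.5 41 0 0;0 0 0 9 57 0 0;0 0 0 11.5 73 0 0;0 0 0 14 89 0 0;0 0 0 16.5 104 0 0;0 0 0 18.5 117 0 0;0 0 0 20 127 0 0;0 0 0 20 127.5 0 0' && python3 -m inch '0 0 0 0 0 0 0;0 0 0 0 0 0 0' && python3 - <<'E'
from h import *
from fit import cloud
st=status.get_state();print(st['tool_pos'],st['tcp_rot'],st['force'])
d=st['tool_pos'][:2]-[.645,-.022];print('remaining mm',1000*(-.13-d@[.1564,.9877]))
s=snap('side','s6');t=snap('top','t6')
for n,bd in((s,(180,345,125,240)),(t,(230,350,95,210))):
    X,p=cloud(n,*bd);H=X[abs(X[:,2]-.277)<.008];a,_=cv2.minEnclosingCircle((H[:,:2]*1000).astype(np.float32));print(a)
E
```

```text
clock: 14.7
tool_pos: [0.5161, -0.1311, 0.044]
tcp_rot: [0.078, 0.997, 0.0, -0.001]
force: [-4.8, 3.0, 2.0]
width: 0.0297
clock: 14.9
tool_pos: [0.5161, -0.1307, 0.044]
tcp_rot: [0.078, 0.997, 0.0, -0.001]
force: [-3.7, 2.4, -1.4]
width: 0.0291
[ 0.51610324 -0.13070105  0.04399425] [ 7.76661681e-02  9.96978691e-01  4.06333409e-04 -1.13638219e-03] [-3.67835519  2.40891772 -1.39105339]
remaining mm -2.4765233617582427
(578.2169189453125, -72.5014877319336)
(645.16748046875, -23.272926330566406)
```

```bash
python3 -m inch '0 0 0 0 -1.5 0 0;0 0 0 0 -3 0 0;0 0 0 0 -3 0 0;0 0 0 0 -3 0 0' && python3 -m inch '0 0 0 0 0 0 0.4;0 0 0 0 0 0 0.7;0 0 0 0 0 0 1;0 0 0 0 0 0 1;0 0 0 0 0 0 1;0 0 0 0 0 0 1' && python3 -m inch '0 0 0 0 0 30 1;0 0 0 0 0 70 1;0 0 0 -5 -30 110 1;0 0 0 -10 -75 120 1;0 0 0 -15 -120 120 1;0 0 0 -20 -165 120 1;0 0 0 -20 -200 120 1;0 0 0 -20 -200 120 1;0 0 0 -20 -200 120 1' && python3 - <<'E'
from h import *
from fit import cloud
s=snap('side','s7');t=snap('top','t7');C=np.array([.645,-.022])
cv2.imwrite('pics/s7c.png',np.hstack([cv2.resize(x,(400,300),interpolation=cv2.INTER_CUBIC) for x in (s['pixels'][110:260,160:360,::-1],t['pixels'][95:245,180:380,::-1])]))
for nm,n in(('side',s),('top',t)):
    X,p=cloud(n,150,380,95,250);pu=(p[:,0]-p[:,1]>40)&(p[:,2]-p[:,1]>60)
    P=X[pu&(abs(X[:,2]-.085)<.005)&(np.hypot(X[:,0]-.514,X[:,1]+.134)<.05)]
    if len(P): print(nm,'post',len(P),P.mean(0),'y in collar mm',1000*((P.mean(0)[:2]-C)@[.1564,.9877]))
    Z=X[pu&(abs(X[:,2]-.171)<.006)]
    if len(Z)>20:
        c=Z[:,:2].mean(0);d=np.linalg.svd(Z[:,:2]-c)[2][0];d*=-np.sign(d[0]);print(nm,'bar',len(Z),c,np.degrees(np.arctan2(d[1],d[0])),np.median(Z[:,2]))
st=status.get_state();print(st['tool_pos'],st['force'],st['joint_velocities'].round(3))
E
```

```text
clock: 15.4
tool_pos: [0.5155, -0.1344, 0.044]
tcp_rot: [0.078, 0.997, 0.0, -0.002]
force: [-6.1, 1.2, 1.7]
width: 0.0292
clock: 16.0
tool_pos: [0.5156, -0.1344, 0.044]
tcp_rot: [0.078, 0.997, 0.0, -0.001]
force: [-0.8, -0.2, -0.3]
width: 0.0854
clock: 16.9
tool_pos: [0.4952, -0.3349, 0.1637]
tcp_rot: [0.079, 0.997, 0.001, -0.002]
force: [0.1, 0.5, 0.3]
width: 0.0855
side post 39 [ 0.51457898 -0.13062352  0.0843754 ] y in collar mm -127.68530222959568
side bar 194 [ 0.54437302 -0.00355709] 172.75239208239296 0.1704564037032555
top post 27 [ 0.51698304 -0.13402377  0.08471762] y in collar mm -130.66773146138482
top bar 61 [ 0.56478192 -0.00909362] 172.15190742234873 0.17162631807277734
[ 0.49540397 -0.3335329   0.16381341] [-0.14332036 -0.11747689  0.23407989] [ 0.011 -0.004  0.003  0.     0.    -0.002]
```

View pics/s7c.png

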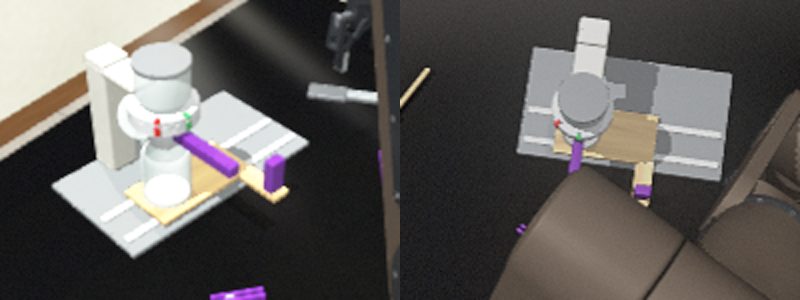

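The jar stands under the collar at side crop (167,170). The post offset is about -129 mm against the -130 mm wanted, the funnel is unmoved at about 172°, and the gripper is clear.

```bash
python3 -m inch '0 0 0 0 0 0 1;0 0 0 0 0 0 1;0 0 0 0 0 0 1' && python3 -c "
from rig import ticket;print(ticket.hand_in())"
```

```text
clock: 17.3
tool_pos: [0.4956, -0.3328, 0.1639]
tcp_rot: [0.077, 0.997, 0.001, -0.002]
force: [0.3, 0.1, -0.2]
width: 0.0853
the job is handed in; nothing more can be done
None
```

I fitted the large funnel into the collar at the red mark, twisted it about 50° anticlockwise to the stop, and rested its lugs on the ledges before letting go. I then slid the carriage by its post until the jar was under the funnel, released it, backed the arm off and handed in at about 17 s. No verdict is reported.

**Last checks:**
- **Stop:** I felt it clearly, at about 11 N sideways.
- **Handle:** it points at about 172–173°, against an estimated front of 171°. Its top is at 0.171 m, the height expected with the lugs on the ledges. I could not see the lugs themselves, so the seating is judged from that and from the contact force.
- **Jar:** the post is -127.7 mm (side camera) or -130.7 mm (top camera) from the collar along the slide, against the -130 mm wanted. The robot's own reading at release was about -131 mm.
- **Robot:** the gripper is open and well clear, with almost no force on it.

The two cameras disagree by about 2–3 mm throughout, so I averaged them. One automatic refit of the hopper from the side camera, after the slide, gave a wrong position because other points were mixed in, and I ignored it. I did not re-measure the dipper, brush and pegs. No move went near them.

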